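Last biscuits into the display tray

TASK

Each of the four small cartons on the shelf board holds one last dog biscuit: a bone, a round one, a ring and an oblong one. Move them all into the wooden display tray, one to a compartment and lying flat, in the same left-to-right order (seen from the robot) as their cartons stand. Lay the biscuits in rather than dropping them from a height, and do not disturb the small glass jar behind the cartons.

Things in the scene. Friction and masses are not known exactly. Their poses are not given: they have to be found in the camera images.
- bone_mid (a point): Centre, half-way up, of the bone-shaped biscuit, 67 mm long (its y axis), 40 mm wide over the knobs (x); the straight shaft between the knobs is 27 mm wide and free of knobs for 14 mm either side of the centre; 18 mm thick, hard, baked tan-brown, 25 to 65 g. It starts lying flat (z axis up) on the floor of the carton named after it, near its middle, long side roughly along the row of cartons.
- round_mid (a point): Centre, half-way up, of the plain round biscuit, 55 mm in diameter, no hole; 18 mm thick, hard, baked tan-brown, 25 to 65 g. It starts lying flat (z axis up) on the floor of the carton named after it, near its middle.
- ring_mid (a point): Centre, half-way up, of the ring-shaped biscuit, 55 mm in outer diameter with a 22 mm hole in the middle (its centre point is in the hole); 18 mm thick, hard, baked tan-brown, 25 to 65 g. It starts lying flat (z axis up) on the floor of the carton named after it, near its middle.
- oblong_mid (a point): Centre, half-way up, of the oblong biscuit with straight sides, 62 mm long (its y axis), 34 mm wide (x); 18 mm thick, hard, baked tan-brown, 25 to 65 g. It starts lying flat (z axis up) on the floor of the carton named after it, near its middle, long side roughly along the row of cartons.
- carton_bone: The open brown cardboard carton in which the bone biscuit starts; all four cartons look alike: 150 mm deep (x), 90 mm wide (y), 40 mm high, walls and floor 4 mm, a pale paper liner on the floor, fixed. Origin: centre of its underside, 30 mm above the counter, because the cartons stand side by side, 92 mm apart, on a 30 mm high shelf board. x points away from the robot, y to the left along the row.
- carton_round: The open brown cardboard carton in which the round biscuit starts; all four cartons look alike: 150 mm deep (x), 90 mm wide (y), 40 mm high, walls and floor 4 mm, a pale paper liner on the floor, fixed. Origin: centre of its underside, 30 mm above the counter, because the cartons stand side by side, 92 mm apart, on a 30 mm high shelf board. x points away from the robot, y to the left along the row.
- carton_ring: The open brown cardboard carton in which the ring biscuit starts; all four cartons look alike: 150 mm deep (x), 90 mm wide (y), 40 mm high, walls and floor 4 mm, a pale paper liner on the floor, fixed. Origin: centre of its underside, 30 mm above the counter, because the cartons stand side by side, 92 mm apart, on a 30 mm high shelf board. x points away from the robot, y to the left along the row.
- carton_oblong: The open brown cardboard carton in which the oblong biscuit starts; all four cartons look alike: 150 mm deep (x), 90 mm wide (y), 40 mm high, walls and floor 4 mm, a pale paper liner on the floor, fixed. Origin: centre of its underside, 30 mm above the counter, because the cartons stand side by side, 92 mm apart, on a 30 mm high shelf board. x points away from the robot, y to the left along the row.
- tray: Pale plywood display tray, fixed on the counter: 152 mm deep (x), 366 mm long (y), 34 mm high, walls and floor 6 mm. Origin: centre of its underside; x points away from the robot, y to the left along the tray. Four compartments in a row along y, each 140 mm (x) by 84 mm (y) inside, with centres at x = 0 and y = 135, 45, -45 and -135 mm (left to right seen from the robot).
- jar: Small glass jar with a white cap, 56 mm in diameter, 65 mm tall, standing loose on the shelf board behind the cartons (125 mm beyond the middle line of their row). Origin: centre of its underside. Not part of the job.
There are look-alikes about, which are no part of the job. Leave any green look-alike of the part that bears bone_mid alone. Leave any yellow look-alike of the part that bears round_mid alone.

How it is judged:
At the end, for the whole second after the job is handed in: Each biscuit lies flat (within 0.15 rad), at rest, on the floor of the compartment that has the same place in the tray, counted from the left, as its carton has on the shelf board; its centre is within 30 mm (along the tray) and 55 mm (across it) of the compartment's centre (((y of each of carton_round, carton_ring, carton_oblong in the frame of carton_bone below 0 m and y of bone_mid in the frame of tray between 0.105 and 0.165 m) or (y of each of carton_round, carton_ring in the frame of carton_bone below 0 m and y of carton_oblong in the frame of carton_bone above 0 m and y of bone_mid in the frame of tray between 0.015 and 0.075 m) or (y of each of carton_round, carton_oblong in the frame of carton_bone below 0 m and y of carton_ring in the frame of carton_bone above 0 m and y of bone_mid in the frame of tray between 0.015 and 0.075 m) or (y of carton_round in the frame of carton_bone below 0 m and y of each of carton_ring, carton_oblong in the frame of carton_bone above 0 m and y of bone_mid in the frame of tray between -0.075 and -0.015 m) or (y of carton_round in the frame of carton_bone above 0 m and y of each of carton_ring, carton_oblong in the frame of carton_bone below 0 m and y of bone_mid in the frame of tray between 0.015 and 0.075 m) or (y of each of carton_round, carton_oblong in the frame of carton_bone above 0 m and y of carton_ring in the frame of carton_bone below 0 m and y of bone_mid in the frame of tray between -0.075 and -0.015 m) or (y of each of carton_round, carton_ring in the frame of carton_bone above 0 m and y of carton_oblong in the frame of carton_bone below 0 m and y of bone_mid in the frame of tray between -0.075 and -0.015 m) or (y of each of carton_round, carton_ring, carton_oblong in the frame of carton_bone above 0 m and y of bone_mid in the frame of tray between -0.165 and -0.105 m)) and x of bone_mid in the frame of tray between -0.055 and 0.055 m and z of bone_mid in the frame of tray between 0.01 and 0.02 m and angle between the z axis of each of bone_mid, round_mid, ring_mid, oblong_mid and the z axis of tray, either way round below 0.15 rad and linear speed of each of bone, round, ring, oblong below 0.02 m/s and ((y of each of carton_bone, carton_ring, carton_oblong in the frame of carton_round below 0 m and y of round_mid in the frame of tray between 0.105 and 0.165 m) or (y of each of carton_bone, carton_ring in the frame of carton_round below 0 m and y of carton_oblong in the frame of carton_round above 0 m and y of round_mid in the frame of tray between 0.015 and 0.075 m) or (y of each of carton_bone, carton_oblong in the frame of carton_round below 0 m and y of carton_ring in the frame of carton_round above 0 m and y of round_mid in the frame of tray between 0.015 and 0.075 m) or (y of carton_bone in the frame of carton_round below 0 m and y of each of carton_ring, carton_oblong in the frame of carton_round above 0 m and y of round_mid in the frame of tray between -0.075 and -0.015 m) or (y of carton_bone in the frame of carton_round above 0 m and y of each of carton_ring, carton_oblong in the frame of carton_round below 0 m and y of round_mid in the frame of tray between 0.015 and 0.075 m) or (y of each of carton_bone, carton_oblong in the frame of carton_round above 0 m and y of carton_ring in the frame of carton_round below 0 m and y of round_mid in the frame of tray between -0.075 and -0.015 m) or (y of each of carton_bone, carton_ring in the frame of carton_round above 0 m and y of carton_oblong in the frame of carton_round below 0 m and y of round_mid in the frame of tray between -0.075 and -0.015 m) or (y of each of carton_bone, carton_ring, carton_oblong in the frame of carton_round above 0 m and y of round_mid in the frame of tray between -0.165 and -0.105 m)) and x of round_mid in the frame of tray between -0.055 and 0.055 m and z of round_mid in the frame of tray between 0.01 and 0.02 m and ((y of each of carton_bone, carton_round, carton_oblong in the frame of carton_ring below 0 m and y of ring_mid in the frame of tray between 0.105 and 0.165 m) or (y of each of carton_bone, carton_round in the frame of carton_ring below 0 m and y of carton_oblong in the frame of carton_ring above 0 m and y of ring_mid in the frame of tray between 0.015 and 0.075 m) or (y of each of carton_bone, carton_oblong in the frame of carton_ring below 0 m and y of carton_round in the frame of carton_ring above 0 m and y of ring_mid in the frame of tray between 0.015 and 0.075 m) or (y of carton_bone in the frame of carton_ring below 0 m and y of each of carton_round, carton_oblong in the frame of carton_ring above 0 m and y of ring_mid in the frame of tray between -0.075 and -0.015 m) or (y of carton_bone in the frame of carton_ring above 0 m and y of each of carton_round, carton_oblong in the frame of carton_ring below 0 m and y of ring_mid in the frame of tray between 0.015 and 0.075 m) or (y of each of carton_bone, carton_oblong in the frame of carton_ring above 0 m and y of carton_round in the frame of carton_ring below 0 m and y of ring_mid in the frame of tray between -0.075 and -0.015 m) or (y of each of carton_bone, carton_round in the frame of carton_ring above 0 m and y of carton_oblong in the frame of carton_ring below 0 m and y of ring_mid in the frame of tray between -0.075 and -0.015 m) or (y of each of carton_bone, carton_round, carton_oblong in the frame of carton_ring above 0 m and y of ring_mid in the frame of tray between -0.165 and -0.105 m)) and x of ring_mid in the frame of tray between -0.055 and 0.055 m and z of ring_mid in the frame of tray between 0.01 and 0.02 m and ((y of each of carton_bone, carton_round, carton_ring in the frame of carton_oblong below 0 m and y of oblong_mid in the frame of tray between 0.105 and 0.165 m) or (y of each of carton_bone, carton_round in the frame of carton_oblong below 0 m and y of carton_ring in the frame of carton_oblong above 0 m and y of oblong_mid in the frame of tray between 0.015 and 0.075 m) or (y of each of carton_bone, carton_ring in the frame of carton_oblong below 0 m and y of carton_round in the frame of carton_oblong above 0 m and y of oblong_mid in the frame of tray between 0.015 and 0.075 m) or (y of carton_bone in the frame of carton_oblong below 0 m and y of each of carton_round, carton_ring in the frame of carton_oblong above 0 m and y of oblong_mid in the frame of tray between -0.075 and -0.015 m) or (y of carton_bone in the frame of carton_oblong above 0 m and y of each of carton_round, carton_ring in the frame of carton_oblong below 0 m and y of oblong_mid in the frame of tray between 0.015 and 0.075 m) or (y of each of carton_bone, carton_ring in the frame of carton_oblong above 0 m and y of carton_round in the frame of carton_oblong below 0 m and y of oblong_mid in the frame of tray between -0.075 and -0.015 m) or (y of each of carton_bone, carton_round in the frame of carton_oblong above 0 m and y of carton_ring in the frame of carton_oblong below 0 m and y of oblong_mid in the frame of tray between -0.075 and -0.015 m) or (y of each of carton_bone, carton_round, carton_ring in the frame of carton_oblong above 0 m and y of oblong_mid in the frame of tray between -0.165 and -0.105 m)) and x of oblong_mid in the frame of tray between -0.055 and 0.055 m and z of oblong_mid in the frame of tray between 0.01 and 0.02 m); the robot touches nothing.
It fails at once if a biscuit is let go higher than 90 mm above the counter (dropped from a height) ((height (world z) of bone_mid above 0.09 m and contact force between the fingers and bone below 0.001 N) or (height (world z) of round_mid above 0.09 m and contact force between the fingers and round below 0.001 N) or (height (world z) of ring_mid above 0.09 m and contact force between the fingers and ring below 0.001 N) or (height (world z) of oblong_mid above 0.09 m and contact force between the fingers and oblong below 0.001 N)).
It fails at once if the jar is shifted by more than 30 mm or tipped over (distance of jar from where it was at the start of the episode above 0.03 m or angle between jar's own z axis and vertical above 0.5 rad).
It also fails if it takes over 122 s, if anything falls off the work surface, if the arm or the gripper's body presses on something with over 40 N, if the wrist force passes 120 N, or if a joint passes its speed limit or range.

ROBOT

A 7-joint arm with a two-finger parallel gripper is mounted at the origin on the work surface. World frame = base frame: x ahead of the robot, y to its left, z up, the work surface at z = 0. Lengths are in m, angles in rad, forces in N, time in s.
With the tool pointing down it reaches from about 0.4 to 0.85 m from the base axis. Payload 10.4 kg.
Tool frame: the origin (TCP) lies at the centre of the arm's flange, where the gripper is bolted on; the fingertips stand 173 mm ahead of it and the grasp point (between the pads) lies 155 mm ahead of it; z points along the fingers, y is the line along which they close (so a half turn about z gives the same grasp; the last joint's range is limited). The gripper opens to 85 mm and grips with 20 to 120 N. Pads are 22 mm wide; open, the fingers measure 114 mm over their backs; the gripper's body (76 mm by 85 mm) begins 54 mm behind the grasp point. The pads swing forward as they close: fully open they stand 13 mm farther back than shut.
Start: joints at [1.245, 0.332, -0.065, 1.46, 0.022, 1.35, -0.088], TCP at [0.186, -0.597, 0.405] pointing down, gripper open.
Joint ranges: [-2.6, 2.6], [-0.5, 2.12], [-1.47, 1.34], [0.16, 2.42], [-1.27, 4.41], [0.06, 2.06], [-2.6, 2.6]. Speed limits (rad/s): [2.22, 2.22, 2.79, 2.79, 3.14, 3.14, 3.14].

INTERFACE

Orientations are given as a unit quaternion [x, y, z, w].
In Python, from workcell import manip, viewer, finder gives the robot as it stands.
- The arm moves only by the tool arm_command, never from a script. Its argument "plan" is a list of rows, each an object with "dp": the shift along the tool's x, y, z in mm, a list of three; "spin": the turn about the tool's z in rad. A call has 1 to 5 rows; each row shifts and turns the commanded pose from where the row before left it, along the tool's axes as they then stand; what a row does not reach is not made up. A row lasts 1/10 s, in which the tool goes at most 50 mm and 8.59 degrees, less where a joint would pass 70% of its speed; a pose out of reach is approached as far as the arm can. A call is refused whole if a number of a shift passes 50 or a number of a turn 0.15, either way. A call with a gripper value outside its range is refused whole. "grip" is the closure, from -1 (fully open) to 1 (shut), set as the call begins (left out, the last holds). The fingers move at their own pace and stop on an object; "newtons" is the grip in N (left out, the last holds). Time passes only in rows, so rows that do not move let the fingers close. It gives the time, the measured TCP pose, the force, the opening and the grip force at its end, in the units of the state.
- manip.get_obs(): the state, without advancing time (a new reading comes with each control period).
- viewer.camera(name): name is "scene" or "top" or "wrist"; returns the picture (400x640x3 uint8, blue, green, red); there is no depth.
- viewer.camera_params(name): a dict with "vertical_fov" (degrees; the focal length in pixels is half the picture's height over the tangent of half this angle, whatever the lens; pixels are square), "cx", "cy" (the principal point, pixels), "R" (3x3) and "t" (3): a world point X has camera coordinates R X + t; the wrist camera has in their place "T_tool_cam" (4x4, takes a point from camera to tool coordinates, whose origin is the TCP and whose axes are the flange's). Camera axes: x right, y down, z forward; pixel columns grow to the right and rows downward; lengths in m; the calibration is good to about 2 mm. A picture is of the moment at which its call begins: read the wrist's pose just before it. camera_params takes no time and is no camera call.
- manip.hand_in(): hands the job in; it is judged then, once.
Trained networks look in the newest picture that a camera, given by its name, has taken for a name from the list of things; names that differ only in an ending like _2 or _b are one class to them, and where a whole thing is asked for, a point or a joint stands for the part that bears it (a point fixed in the world has none). Each returns a list of dicts, best first, with "score" (0 to 1); they miss things now and then, are a little off and sometimes report something else, mostly with a low value. They report only what shows in the picture. A call takes as long as a camera call. They do not tell look-alikes from the thing itself.
- finder.find_in(camera, thing): "position" ([x, y, z] in m, in world coordinates, good to about 4 mm: the middle of the surface that is visible of it).
The state is a dict: "clock": time; "joint_pos": joint angles; "joint_velocities": joint speeds; "tau": joint torques, N m; "position": TCP position; "ee_rot": TCP orientation; "ft_force": force on the tool from outside, world axes, zero at the start; "torque": the same for the moment, N m; "grip_width": opening from 0.0 (shut) to 1.0 (fully open); "grasp_force": force on a finger pad.
Only numpy, scipy, OpenCV 4.12 (cv2) and the standard library are available. Lean on these libraries where they do the work, as an engineer would, in place of code of your own. Each camera call takes 0.05 s, during which the arm holds its last target. There are 200 camera calls.

## Working session

There is one attempt and no reset: what is moved stays moved. The work goes in short steps, Python scripts to look and compute and a tool call to move; the robot and the scene stay as the last step left them, time stands still between calls to the robot, and variables do not carry over. Pictures are saved under pics/ and viewed, at most 14 in all, crops included, and the job is handed in when it is done.

Besides the shell and the picture viewer there is one more tool, called after "Request:" by a JSON object that holds its "op" and its "data". arm_command: Moves the arm, as the interface text tells. Its arguments: {"type":"object","properties":{"plan":{"type":"array","items":{"type":"object","properties":{"dp":{"type":"array","items":{"type":"number"}},"spin":{"type":"number"}}}},"grip":{"type":"number"},"newtons":{"type":"number"}},"required":["plan"]}

```bash
mkdir -p pics; cat > h.py <<'E'
import numpy as np, cv2
from workcell import manip, viewer, finder
from scipy.spatial.transform import Rotation as Ro
def K(p):
    f=200/np.tan(np.radians(p['vertical_fov'])/2); return f
def campose(name,obs=None):
    p=viewer.camera_params(name)
    if name=='wrist':
        obs=obs or manip.get_obs()
        T=np.eye(4);T[:3,:3]=Ro.from_quat(obs['ee_rot']).as_matrix();T[:3,3]=obs['position']
        M=T@np.array(p['T_tool_cam']); R=M[:3,:3].T; return p,R,-R@M[:3,3]
    return p,np.array(p['R']),np.array(p['t'])
def px2w(name,u,v,z,obs=None):
    p,R,t=campose(name,obs); d=R.T@np.array([(u-p['cx'])/K(p),(v-p['cy'])/K(p),1]); c=-R.T@t
    return c+d*(z-c[2])/d[2]
def w2px(name,X,obs=None):
    p,R,t=campose(name,obs); q=R@np.array(X)+t; return K(p)*q[:2]/q[2]+[p['cx'],p['cy']]
E
python3 - <<'E'
from h import *
np.set_printoptions(precision=3,suppress=True)
o=manip.get_obs();print({k:np.round(v,3) for k,v in o.items()})
print(Ro.from_quat(o['ee_rot']).as_matrix())
for c in ['scene','top']:
    cv2.imwrite(f'pics/{c}0.png',viewer.camera(c)); print(viewer.camera_params(c))
for c in ['scene','top']:
  for n in ['bone_mid','round_mid','ring_mid','oblong_mid','tray','jar']+(['carton_bone'] if c=='top' else []):
    for d in finder.find_in(c,n)[:4]: print(c,n,round(d['score'],2),np.round(d['position'],3),w2px(c,d['position']).round())
E
```

```text
{'clock': np.float64(0.0), 'joint_pos': array([ 1.245,  0.333, -0.065,  1.461,  0.022,  1.35 , -0.088]), 'joint_velocities': array([-0.   , -0.   , -0.001, -0.001,  0.001, -0.002, -0.001]), 'tau': array([ -0.   , -62.544,   0.049, -39.161,   0.016,   0.01 ,   0.   ]), 'position': array([ 0.186, -0.596,  0.404]), 'ee_rot': array([ 0.989,  0.151, -0.   , -0.001]), 'ft_force': array([-0.404, -0.072, -0.365]), 'torque': array([ 0.008, -0.029,  0.009]), 'grasp_force': np.float64(0.0), 'grip_width': np.float64(0.998)}
[[ 0.955  0.298 -0.   ]
 [ 0.298 -0.955  0.001]
 [-0.    -0.001 -1.   ]]
{'vertical_fov': 54.549733884094685, 'cx': 314.61397156473015, 'cy': 200.38682700485504, 'R': array([[ 0.666,  0.746,  0.014],
       [ 0.633, -0.555, -0.54 ],
       [-0.395,  0.368, -0.842]]), 't': array([-0.296, -0.265,  1.27 ])}
{'vertical_fov': 42.60251493603164, 'cx': 321.79404298488754, 'cy': 205.40545196462816, 'R': array([[-0.005, -1.   ,  0.01 ],
       [-0.996,  0.004, -0.087],
       [ 0.087, -0.011, -0.996]]), 't': array([0.004, 0.477, 1.326])}
scene bone_mid 0.65 [0.449 0.182 0.05 ] [363. 1
[... 314 characters left out ...]
. 276.]
scene jar 0.66 [0.573 0.32  0.08 ] [430. 157.]
top bone_mid 0.89 [0.28  0.215 0.016] [240. 282.]
top bone_mid 0.85 [0.445 0.174 0.052] [255. 217.]
top round_mid 0.87 [ 0.343 -0.069  0.02 ] [349. 257.]
top round_mid 0.7 [0.452 0.09  0.048] [288. 215.]
top ring_mid 0.57 [0.447 0.363 0.052] [180. 217.]
top ring_mid 0.45 [0.476 0.093 0.031] [287. 206.]
top oblong_mid 0.53 [0.442 0.269 0.055] [217. 218.]
top tray 0.85 [ 0.518 -0.223  0.007] [406. 190.]
top tray 0.3 [0.452 0.088 0.051] [288. 214.]
top jar 0.95 [0.56  0.326 0.095] [192. 170.]
top jar 0.32 [0.453 0.089 0.05 ] [288. 214.]
top carton_bone 0.62 [0.469 0.184 0.036] [252. 208.]
top carton_bone 0.16 [0.46  0.279 0.034] [215. 212.]
```

View pics/top0.png

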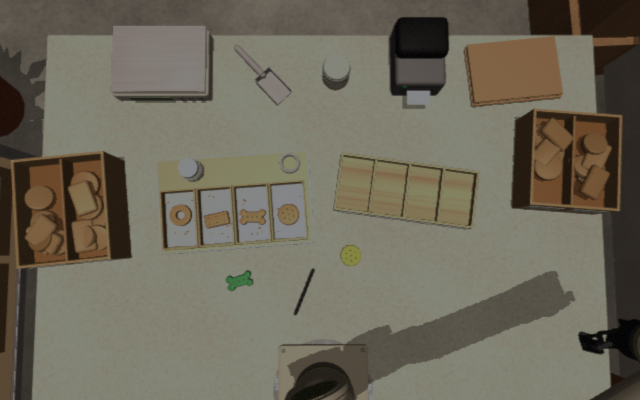

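```bash
python3 -c "
import cv2
a=cv2.imread('pics/top0.png')[150:300,150:350];cv2.imwrite('pics/c0.png',cv2.resize(a,None,fx=4,fy=4,interpolation=2))"
```

```text
(no output)
```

View pics/c0.png

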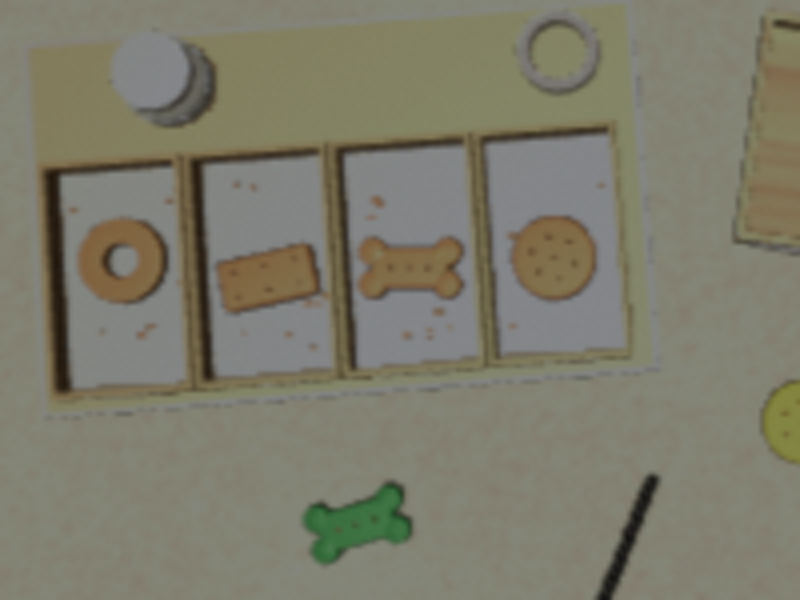

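Candidates, in top-image pixels:
- **Bone:** brown at (253,217), or the green look-alike at (240,281).
- **Round:** brown at (288,214), or the yellow look-alike at (350,256).
- **Ring:** brown at (180,215), or the pale ring on the board at (289,162).
- **Oblong:** (217,219). The heaps in the side crates at (60,210) and (570,160) could also be mistaken for biscuits.

I choose the four brown ones in the cartons, and the crop confirms them. From left to right they are ring, oblong, bone, round. Next I measure their poses.

```bash
python3 - <<'E'
from h import *
np.set_printoptions(precision=4,suppress=True)
a=cv2.imread('pics/top0.png'); hsv=cv2.cvtColor(a,cv2.COLOR_BGR2HSV)
m=((hsv[...,1]>85)&(hsv[...,0]<18)).astype(np.uint8)
for n,(u,v) in dict(ring=(180,215),oblong=(217,219),bone=(253,217),round=(288,214)).items():
    w=np.zeros_like(m);w[v-13:v+14,u-14:u+15]=m[v-13:v+14,u-14:u+15]
    k,l,s,c=cv2.connectedComponentsWithStats(w); i=1+s[1:,4].argmax()
    q=np.argwhere(l==i)[:,::-1]; P=np.array([px2w('top',x,y,.052)[:2] for x,y in q])
    ctr,sz,ang=cv2.minAreaRect((P*1000).astype(np.float32)); e,V=np.linalg.eigh(np.cov(P.T)); d=V[:,1]*np.sign(V[1,1])
    print(n,P.mean(0),'rect',np.round(ctr),np.round(sz),'axis yaw of y',np.arctan2(-d[0],d[1]).round(3))
# carton outer rim corners (crop px/4+150) : z=.07
C=lambda x,y:(150+x/4,150+y/4)
for p in [(42,168),(617,124),(632,357),(57,398)]: print('carton corner',px2w('top',*C(*p),.07))
# tray rim corners from contrast, z=.034
for p in [(341,155),(478,174),(473,228),(334,211)]: print('tray corner',px2w('top',*p,.034))
t=a[140:240,320:490];cv2.imwrite('pics/t0.png',cv2.resize(t,None,fx=4,fy=4,interpolation=2))
E
```

```text
ring [0.4546 0.3682] rect [455. 368.] [45. 53.] axis yaw of y 0.968
oblong [0.4436 0.2743] rect [441. 271.] [32. 60.] axis yaw of y 0.191
bone [0.4494 0.1764] rect [447. 181.] [62. 33.] axis yaw of y -0.218
round [0.4657 0.0927] rect [462.  90.] [34. 52.] axis yaw of y 0.12
carton corner [0.5086 0.4098 0.07  ]
carton corner [0.5354 0.0468 0.07  ]
carton corner [0.3878 0.0377 0.07  ]
carton corner [0.3638 0.3972 0.07  ]
tray corner [ 0.6086 -0.0488  0.034 ]
tray corner [ 0.5572 -0.4076  0.034 ]
tray corner [ 0.4157 -0.3901  0.034 ]
tray corner [ 0.4614 -0.0294  0.034 ]
```

View pics/t0.png

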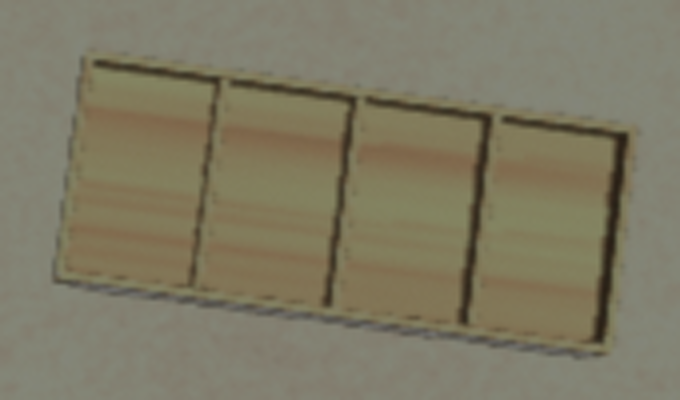

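Request:
{"op": "arm_command", "data": {"plan": [{"spin": -0.14},{"spin": -0.14},{"spin": -0.14},{"spin": -0.14},{"spin": -0.14}]}}

```text
invalid input at $.plan[0]: expected keys dp, spin
```

Request:
{"op": "arm_command", "data": {"plan": [{"spin": -0.14},{"spin": -0.14},{"spin": -0.14},{"spin": -0.14},{"spin": 0}]}}

```text
invalid input at $.plan[0]: expected keys dp, spin
```

The tray crop shows four empty compartments with rim corners near (341,153), (478,172), (472,228) and (334,210). That puts the tray centre at about (0.511,-0.219) with a yaw of about -0.134. The row of cartons has a yaw of about 0.07.

Request:
{"op": "arm_command", "data": {"plan": [{"dp": [0,0,0],"spin": -0.148},{"dp": [0,0,0],"spin": -0.148},{"dp": [0,0,0],"spin": -0.148},{"dp": [0,0,0],"spin": -0.148},{"dp": [0,0,0],"spin": -0.148}]}}

```text
clock: 1.25
position: [0.1864, -0.5966, 0.4048]
ee_rot: [0.866, 0.501, -0.0, 0.0]
ft_force: [-0.7, 0.1, 0.1]
grip_width: 0.998
grasp_force: 0.0
```

Request:
{"op": "arm_command", "data": {"plan": [{"dp": [0,0,0],"spin": -0.148},{"dp": [0,0,0],"spin": -0.148},{"dp": [0,0,0],"spin": -0.148},{"dp": [0,0,0],"spin": -0.148},{"dp": [0,0,0],"spin": 0}]}}

```text
clock: 1.75
position: [0.1863, -0.5966, 0.4047]
ee_rot: [0.683, 0.73, 0.0, 0.0]
ft_force: [0.3, -0.2, -0.9]
grip_width: 1.002
grasp_force: 0.0
```

Request:
{"op": "arm_command", "data": {"plan": [{"dp": [35,45,0],"spin": 0},{"dp": [35,45,0],"spin": 0},{"dp": [35,45,0],"spin": 0},{"dp": [35,45,0],"spin": 0},{"dp": [35,45,0],"spin": 0}]}}

```text
clock: 2.25
position: [0.3747, -0.4292, 0.405]
ee_rot: [0.686, 0.727, -0.0, 0.0]
ft_force: [1.6, -0.2, -0.6]
grip_width: 0.998
grasp_force: 0.0
```

Request:
{"op": "arm_command", "data": {"plan": [{"dp": [45,20,0],"spin": 0},{"dp": [45,20,0],"spin": 0},{"dp": [45,20,0],"spin": 0},{"dp": [45,20,0],"spin": 0},{"dp": [45,20,0],"spin": 0}]}}

```text
clock: 2.75
position: [0.4592, -0.1979, 0.405]
ee_rot: [0.686, 0.728, -0.0, 0.0]
ft_force: [1.2, -0.2, -0.2]
grip_width: 0.997
grasp_force: 0.0
```

Request:
{"op": "arm_command", "data": {"plan": [{"dp": [45,0,0],"spin": 0},{"dp": [45,0,0],"spin": 0},{"dp": [45,0,0],"spin": 0},{"dp": [45,0,0],"spin": 0},{"dp": [45,0,0],"spin": 0}]}}

```text
clock: 3.25
position: [0.444, 0.0265, 0.405]
ee_rot: [0.686, 0.728, 0.0, 0.001]
ft_force: [1.2, 0.9, -0.3]
grip_width: 1.0
grasp_force: 0.0
```

Request:
{"op": "arm_command", "data": {"plan": [{"dp": [40,0,0],"spin": 0},{"dp": [40,0,0],"spin": 0},{"dp": [40,0,0],"spin": 0},{"dp": [40,0,0],"spin": 0},{"dp": [0,0,0],"spin": 0}]}}

```text
clock: 3.75
position: [0.4328, 0.1895, 0.4052]
ee_rot: [0.683, 0.73, 0.001, -0.0]
ft_force: [-0.5, 0.1, -0.3]
grip_width: 0.999
grasp_force: 0.0
```

```bash
python3 - <<'E'
from h import *
np.set_printoptions(precision=4,suppress=True)
o=manip.get_obs();cv2.imwrite('pics/w1.png',viewer.camera('wrist'));print(o['position'],o['clock'],viewer.camera_params('wrist'))
for n in ['ring_mid','oblong_mid','bone_mid','round_mid']:
  for d in finder.find_in('wrist',n)[:2]: print(n,round(d['score'],2),np.round(d['position'],4),w2px('wrist',d['position'],o).round())
E
```

```text
[0.4328 0.1895 0.4052] 3.75 {'vertical_fov': 60.17011661591754, 'cx': 320.240990863767, 'cy': 195.5196044942029, 'T_tool_cam': array([[ 0.0004, -0.966 , -0.2587,  0.0655],
       [ 1.    ,  0.0001,  0.001 , -0.0001],
       [-0.0009, -0.2587,  0.966 ,  0.0302],
       [ 0.    ,  0.    ,  0.    ,  1.    ]])}
ring_mid 0.59 [0.4529 0.3391 0.0493] [355.   4.]
oblong_mid 0.7 [0.4396 0.2716 0.0502] [333.  86.]
bone_mid 0.89 [0.2881 0.2188 0.0196] [179. 131.]
bone_mid 0.57 [0.4444 0.1845 0.0518] [331. 181.]
round_mid 0.88 [0.4479 0.0879 0.0508] [328. 272.]
round_mid 0.56 [ 0.3433 -0.0527  0.0112] [235. 355.]
```

View pics/w1.png

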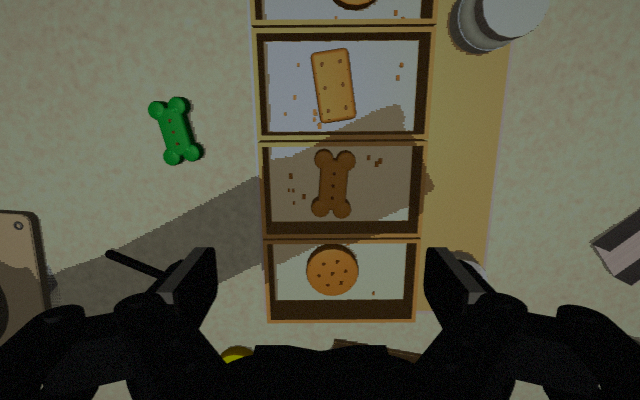

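The wrist view shows the oblong at (334,86), the bone at (333,184) and the round at (332,270), with the ring partly visible at the top. I refine the positions from this picture.

```bash
cat >> h.py <<'E'
def measure(img,o,u,v,z=.052,r=50,cam='wrist',hmax=20,smin=120):
    hsv=cv2.cvtColor(img,cv2.COLOR_BGR2HSV); m=((hsv[...,1]>smin)&(hsv[...,0]<hmax)&(hsv[...,2]>50)).astype(np.uint8)
    w=np.zeros_like(m); y0,x0=max(v-r,0),max(u-r,0); w[y0:v+r,x0:u+r]=m[y0:v+r,x0:u+r]
    w=cv2.morphologyEx(w,cv2.MORPH_OPEN,np.ones((5,5),np.uint8))
    k,l,s,c=cv2.connectedComponentsWithStats(w)
    i=l[v,u] or 1+s[1:,4].argmax()
    cs=cv2.findContours((l==i).astype(np.uint8),cv2.RETR_EXTERNAL,cv2.CHAIN_APPROX_NONE)[0]
    q=max(cs,key=len)[:,0]; P=np.array([px2w(cam,x,y,z,o)[:2] for x,y in q])
    ctr,sz,_=cv2.minAreaRect((P*1000).astype(np.float32)); b=cv2.boxPoints(cv2.minAreaRect((P*1000).astype(np.float32)))
    e=max([b[1]-b[0],b[2]-b[1]],key=np.linalg.norm); e=e*np.sign(e[1])
    return np.array(ctr)/1000,np.round(sz),np.arctan2(-e[0],e[1]),s[i][:4]
E
python3 - <<'E'
from h import *
np.set_printoptions(precision=4,suppress=True)
o=manip.get_obs();a=cv2.imread('pics/w1.png')
for n,u,v in [('oblong',334,86),('bone',333,184),('round',332,270)]: print(n,*measure(a,o,u,v,r=42))
E
```

```text
oblong [0.4536 0.2724] [4. 8.] 0.079194 [345  72   6  10]
bone [0.4474 0.1733] [37. 64.] 4.8407786e-05 [312 151  43  67]
round [0.4532 0.0811] [52. 52.] 0.06022107 [307 249  51  47]
```

Request:
{"op": "arm_command", "data": {"plan": [{"dp": [-12,14,30],"spin": 0},{"dp": [0,0,40],"spin": 0},{"dp": [0,0,40],"spin": 0},{"dp": [0,0,0],"spin": 0.06},{"dp": [0,0,0],"spin": 0}], "grip": -0.8}}

```text
clock: 4.5
position: [0.449, 0.1721, 0.2938]
ee_rot: [0.707, 0.707, -0.001, -0.001]
ft_force: [0.7, 0.0, 1.3]
grip_width: 0.898
grasp_force: 0.0
```

```bash
cat > m.py <<'E'
import sys
from h import *
np.set_printoptions(precision=4,suppress=True)
name,fn,thing=sys.argv[1:4]; g=np.array([float(x) for x in sys.argv[4:6]]); z=float(sys.argv[6]) if len(sys.argv)>6 else .052
o=manip.get_obs();a=viewer.camera('wrist');cv2.imwrite(f'pics/{fn}.png',a)
f=[d['position'] for d in finder.find_in('wrist',thing)]
f=[np.array(p) for p in f if np.linalg.norm(p[:2]-g)<.06]
print('clk',o['clock'],'pos',o['position'],'finder',f[:1])
R=Ro.from_quat(o['ee_rot']).as_matrix(); yaw=np.arctan2(R[1,0],R[0,0]); print('yaw',yaw,'tilt',R[:,2])
u,v=w2px('wrist',[*g,z],o).astype(int)
c,sz,y,bb=measure(a,o,u,v,z,r=100); print('px',u,v,'meas',c,sz,'yaw',y,bb)
for nm,cc in [('meas',c)]+[('finder',p[:2]) for p in f[:1]]:
    print(nm,'dp tool mm',(R.T@np.array([*(cc-o['position'][:2]),0])*1000).round(1))
E
python3 m.py bone w2 bone_mid .447 .178
```

```text
clk 4.5 pos [0.449  0.1721 0.2938] finder [array([0.4433, 0.1818, 0.0511])]
yaw 1.5709977064312868 tilt [-0.002  -0.0005 -1.    ]
px 317 199 meas [0.4459 0.1805] [38. 64.] yaw 0.0010307787 [285 145  62  99]
meas dp tool mm [ 8.4 -3.1  0. ]
finder dp tool mm [ 9.7 -5.7  0. ]
```

View pics/w2.png

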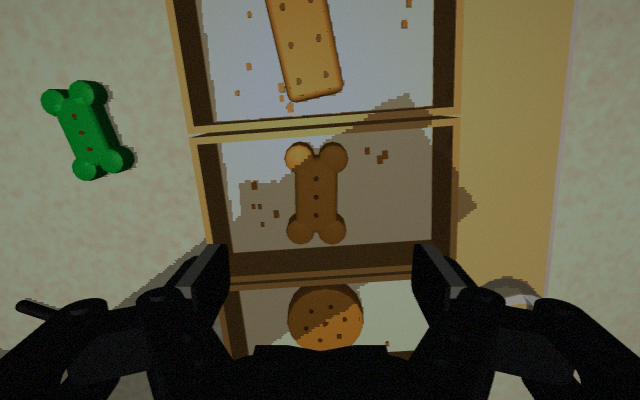

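The bone lies at (317,193) between the fingers, which are centred near column 322. I move closer and check again.

Request:
{"op": "arm_command", "data": {"plan": [{"dp": [9,-4,20],"spin": 0},{"dp": [0,0,15],"spin": 0},{"dp": [0,0,0],"spin": 0},{"dp": [0,0,0],"spin": 0}]}}

```text
clock: 5.0
position: [0.4453, 0.182, 0.26]
ee_rot: [0.706, 0.709, -0.0, 0.0]
ft_force: [-0.4, 0.2, 0.1]
grip_width: 0.905
grasp_force: 0.0
```

```bash
python3 m.py bone w3 bone_mid .445 .181
```

```text
clk 5.0 pos [0.4453 0.182  0.26  ] finder [array([0.4447, 0.1857, 0.0496])]
yaw 1.5748647962184674 tilt [-0.0001 -0.0001 -1.    ]
px 319 228 meas [0.4457 0.1806] [66. 38.] yaw -0.0039274422 [286 170  72 115]
meas dp tool mm [-1.4  0.5  0. ]
finder dp tool mm [ 3.7 -0.5 -0. ]
```

View pics/w3.png

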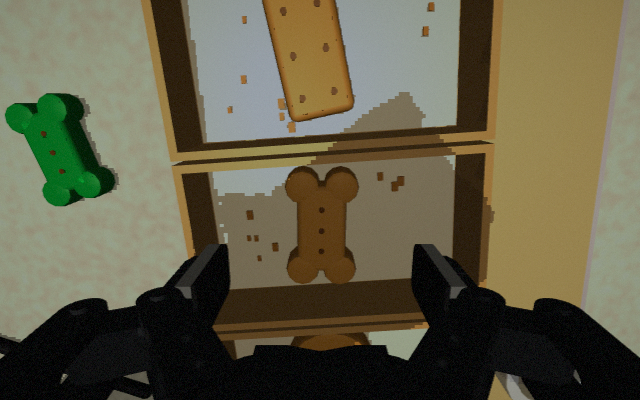

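Request:
{"op": "arm_command", "data": {"plan": [{"dp": [-1.5,1,15],"spin": 0},{"dp": [0,0,15],"spin": 0},{"dp": [0,0,15],"spin": 0},{"dp": [0,0,5],"spin": 0},{"dp": [0,0,0],"spin": 0}]}}

```text
clock: 5.6
position: [0.4455, 0.1808, 0.2085]
ee_rot: [0.705, 0.709, -0.001, -0.001]
ft_force: [0.6, -0.1, 0.5]
grip_width: 0.904
grasp_force: 0.0
```

Request:
{"op": "arm_command", "data": {"plan": [{"dp": [0,0,0],"spin": 0},{"dp": [0,0,0],"spin": 0},{"dp": [0,0,0],"spin": 0},{"dp": [0,0,0],"spin": 0},{"dp": [0,0,0],"spin": 0}], "grip": 1, "newtons": 40}}

```text
clock: 6.1
position: [0.4463, 0.1809, 0.2103]
ee_rot: [0.706, 0.708, 0.0, 0.0]
ft_force: [-0.9, -0.2, 7.0]
grip_width: 0.307
grasp_force: 40.2
```

Request:
{"op": "arm_command", "data": {"plan": [{"dp": [0,0,-15],"spin": 0},{"dp": [0,0,-25],"spin": 0},{"dp": [0,0,-20],"spin": 0},{"dp": [0,0,0],"spin": 0}]}}

```text
clock: 6.5
position: [0.4467, 0.1814, 0.2728]
ee_rot: [0.706, 0.709, 0.002, 0.001]
ft_force: [-0.2, -0.9, -0.6]
grip_width: 0.305
grasp_force: 39.6
```

Request:
{"op": "arm_command", "data": {"plan": [{"dp": [-30,5,0],"spin": 0},{"dp": [-45,5,0],"spin": 0},{"dp": [-45,5,0],"spin": 0},{"dp": [-45,5,0],"spin": 0},{"dp": [-45,5,0],"spin": 0}]}}

```text
clock: 7.0
position: [0.4715, -0.031, 0.2698]
ee_rot: [0.706, 0.709, -0.0, 0.0]
ft_force: [0.1, -0.4, -0.3]
grip_width: 0.303
grasp_force: 39.6
```

Request:
{"op": "arm_command", "data": {"plan": [{"dp": [-45,7,0],"spin": 0},{"dp": [-45,7,0],"spin": 0},{"dp": [-45,7,0],"spin": 0},{"dp": [-45,7,0],"spin": 0},{"dp": [-45,6,0],"spin": 0}]}}

```text
clock: 7.5
position: [0.5065, -0.2558, 0.2696]
ee_rot: [0.706, 0.709, -0.0, -0.0]
ft_force: [0.7, 0.2, -0.5]
grip_width: 0.305
grasp_force: 39.6
```

Request:
{"op": "arm_command", "data": {"plan": [{"dp": [-10,0,0],"spin": 0},{"dp": [0,0,0],"spin": 0.134},{"dp": [0,0,0],"spin": 0},{"dp": [0,0,0],"spin": 0}]}}

```text
clock: 7.9
position: [0.5068, -0.2631, 0.2697]
ee_rot: [0.75, 0.661, -0.0, -0.0]
ft_force: [1.1, -0.4, -0.3]
grip_width: 0.302
grasp_force: 39.6
```

```bash
python3 - <<'E'
from h import *
np.set_printoptions(precision=4,suppress=True)
o=manip.get_obs();a=viewer.camera('wrist');cv2.imwrite('pics/w4.png',a);print(o['position'],viewer.camera('top').shape)
cv2.imwrite('pics/top1.png',viewer.camera('top'))
for d in finder.find_in('top','tray')[:2]+finder.find_in('wrist','tray')[:1]: print(d)
E
```

```text
[ 0.5068 -0.2631  0.2697] (400, 640, 3)
{'position': [0.5244, -0.1554, 0.0075], 'score': 0.86}
{'position': [0.5192, -0.2042, 0.0017], 'score': 0.95}
```

View pics/w4.png

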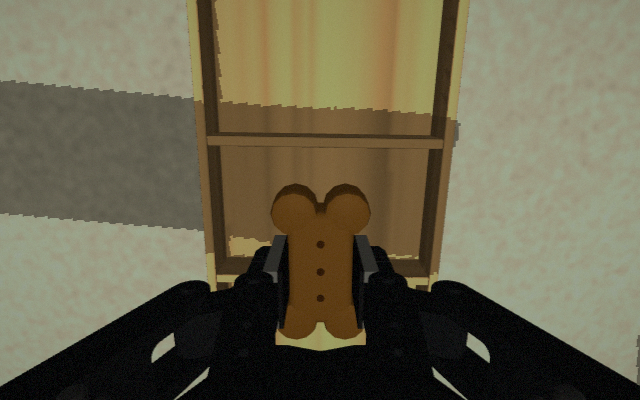

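The bone is held straight. The dividers cross at row 142 and at about row 277. I check the tray geometry from this picture.

```bash
python3 - <<'E'
from h import *
np.set_printoptions(precision=4,suppress=True)
o=manip.get_obs()
T=np.array([.511,-.219]);y=np.array([.134,.991]);x=np.array([.991,-.134])
for u,v in [(325,142),(230,277),(425,280),(200,135),(454,142)]:
    p=px2w('wrist',u,v,.034,o)[:2]; print((u,v),p,'tray frame',(p-T)@x,(p-T)@y)
print(o['position'])
E
```

```text
(325, 142) [ 0.5153 -0.2212] tray frame 0.004517888581288953 -0.0016160188038449519
(230, 277) [ 0.4423 -0.3008] tray frame -0.05709386975569632 -0.09030771628817796
(425, 280) [ 0.5695 -0.3195] tray frame 0.07143536970344448 -0.09171613747312249
(200, 135) [ 0.4428 -0.2078] tray frame -0.06911149185156232 0.002003719627932425
(454, 142) [ 0.591 -0.231] tray frame 0.08090900625877623 -0.0011216802039993405
[ 0.5068 -0.2636  0.2698]
```

Request:
{"op": "arm_command", "data": {"plan": [{"dp": [0,3,20],"spin": 0},{"dp": [0,0,30],"spin": 0},{"dp": [0,0,20],"spin": 0},{"dp": [0,0,10],"spin": 0},{"dp": [0,0,4],"spin": 0}]}}

```text
clock: 8.65
position: [0.5096, -0.2642, 0.185]
ee_rot: [0.751, 0.66, -0.0, -0.001]
ft_force: [-0.1, 0.2, -0.2]
grip_width: 0.303
grasp_force: 39.6
```

Request:
{"op": "arm_command", "data": {"plan": [{"dp": [0,0,0],"spin": 0},{"dp": [0,0,0],"spin": 0}]}}

```text
clock: 8.85
position: [0.5102, -0.2645, 0.1868]
ee_rot: [0.751, 0.66, 0.0, 0.001]
ft_force: [-1.0, -0.5, -0.1]
grip_width: 0.305
grasp_force: 39.6
```

Request:
{"op": "arm_command", "data": {"plan": [{"dp": [0,0,3],"spin": 0},{"dp": [0,0,0],"spin": 0}]}}

```text
clock: 9.05
position: [0.5098, -0.2645, 0.183]
ee_rot: [0.752, 0.66, 0.0, 0.0]
ft_force: [0.6, -0.8, -1.1]
grip_width: 0.306
grasp_force: 39.6
```

Request:
{"op": "arm_command", "data": {"plan": [{"dp": [0,0,0],"spin": 0},{"dp": [0,0,0],"spin": 0},{"dp": [0,0,0],"spin": 0},{"dp": [0,0,0],"spin": 0}], "grip": -0.8}}

```text
clock: 9.45
position: [0.5098, -0.2644, 0.1828]
ee_rot: [0.752, 0.66, 0.0, 0.0]
ft_force: [-1.3, 0.5, -0.4]
grip_width: 0.897
grasp_force: 0.0
```

Request:
{"op": "arm_command", "data": {"plan": [{"dp": [0,0,-20],"spin": 0},{"dp": [0,0,-40],"spin": 0},{"dp": [0,0,-40],"spin": 0},{"dp": [42,-13,0],"spin": 0},{"dp": [42,-13,0],"spin": 0}]}}

```text
clock: 9.95
position: [0.4949, -0.1775, 0.284]
ee_rot: [0.752, 0.659, 0.001, 0.001]
ft_force: [0.3, 0.6, 0.4]
grip_width: 0.895
grasp_force: 0.0
```

Request:
{"op": "arm_command", "data": {"plan": [{"dp": [42,-13,0],"spin": 0},{"dp": [42,-13,0],"spin": 0},{"dp": [42,-13,0],"spin": 0},{"dp": [42,-13,0],"spin": 0},{"dp": [42,-13,0],"spin": 0}]}}

```text
clock: 10.45
position: [0.457, 0.0406, 0.283]
ee_rot: [0.752, 0.66, 0.0, 0.001]
ft_force: [1.4, 0.6, -0.7]
grip_width: 0.898
grasp_force: 0.0
```

Request:
{"op": "arm_command", "data": {"plan": [{"dp": [45,-16,0],"spin": 0},{"dp": [0,0,0],"spin": -0.1},{"dp": [0,0,0],"spin": -0.1},{"dp": [0,0,0],"spin": 0},{"dp": [0,0,0],"spin": 0}]}}

```text
clock: 10.95
position: [0.4476, 0.0855, 0.2827]
ee_rot: [0.683, 0.73, -0.0, 0.0]
ft_force: [-0.1, -0.1, -0.5]
grip_width: 0.903
grasp_force: 0.0
```

```bash
python3 m.py round w5 round_mid .45 .088
```

```text
clk 10.95 pos [0.4476 0.0855 0.2827] finder [array([0.45  , 0.0912, 0.0509])]
yaw 1.637512263356324 tilt [ 0.0001 -0.0001 -1.    ]
px 324 210 meas [0.4519 0.0884] [53. 53.] yaw -1.5041556 [284 167  88  84]
meas dp tool mm [ 2.7  4.5 -0. ]
finder dp tool mm [ 5.6  2.8 -0. ]
```

View pics/w5.png

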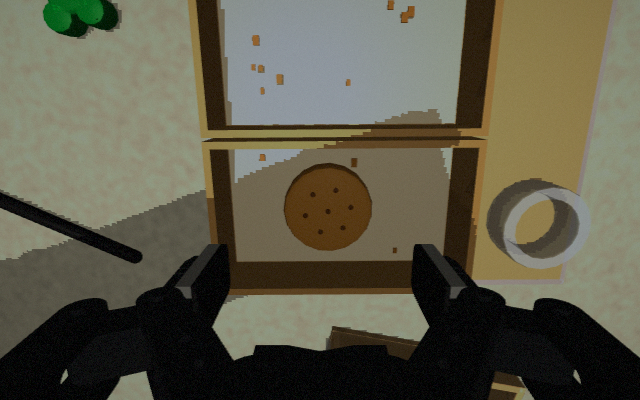

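The round biscuit is centred at (328,207) inside its carton. I descend and grip it.

Request:
{"op": "arm_command", "data": {"plan": [{"dp": [3,4,20],"spin": 0},{"dp": [0,0,20],"spin": 0},{"dp": [0,0,20],"spin": 0},{"dp": [0,0,14],"spin": 0},{"dp": [0,0,0],"spin": 0}]}}

```text
clock: 11.55
position: [0.4508, 0.0886, 0.2072]
ee_rot: [0.682, 0.731, -0.001, -0.001]
ft_force: [-0.3, -0.4, 0.1]
grip_width: 0.905
grasp_force: 0.0
```

Request:
{"op": "arm_command", "data": {"plan": [{"dp": [0,0,0],"spin": 0},{"dp": [0,0,0],"spin": 0},{"dp": [0,0,0],"spin": 0},{"dp": [0,0,0],"spin": 0},{"dp": [0,0,0],"spin": 0}], "grip": 1}}

```text
clock: 12.05
position: [0.4518, 0.0891, 0.2099]
ee_rot: [0.682, 0.731, 0.0, 0.001]
ft_force: [-2.0, 0.4, 5.9]
grip_width: 0.622
grasp_force: 41.2
```

Request:
{"op": "arm_command", "data": {"plan": [{"dp": [0,0,-10],"spin": 0},{"dp": [0,0,-20],"spin": 0},{"dp": [0,0,0],"spin": 0}]}}

```text
clock: 12.35
position: [0.4524, 0.0893, 0.2416]
ee_rot: [0.682, 0.731, 0.002, 0.002]
ft_force: [0.4, -0.4, -0.3]
grip_width: 0.624
grasp_force: 42.2
```

Request:
{"op": "arm_command", "data": {"plan": [{"dp": [0,0,-30],"spin": 0},{"dp": [-44,2,0],"spin": 0},{"dp": [-44,2,0],"spin": 0},{"dp": [-44,2,0],"spin": 0},{"dp": [-44,2,0],"spin": 0}]}}

```text
clock: 12.85
position: [0.4716, -0.0879, 0.2692]
ee_rot: [0.682, 0.731, -0.0, 0.001]
ft_force: [0.9, 0.2, 1.0]
grip_width: 0.626
grasp_force: 42.4
```

Request:
{"op": "arm_command", "data": {"plan": [{"dp": [-45,1,0],"spin": 0},{"dp": [-45,1,0],"spin": 0},{"dp": [-45,1,0],"spin": 0},{"dp": [-45,1,0],"spin": 0},{"dp": [-45,1,0],"spin": 0}]}}

```text
clock: 13.35
position: [0.4922, -0.3123, 0.269]
ee_rot: [0.682, 0.731, -0.0, 0.0]
ft_force: [1.0, 0.3, -0.6]
grip_width: 0.626
grasp_force: 42.4
```

Request:
{"op": "arm_command", "data": {"plan": [{"dp": [-44,2,0],"spin": 0},{"dp": [0,0,0],"spin": 0.1},{"dp": [0,0,0],"spin": 0.1},{"dp": [0,0,0],"spin": 0},{"dp": [0,0,0],"spin": 0}]}}

```text
clock: 13.85
position: [0.4975, -0.3538, 0.2689]
ee_rot: [0.75, 0.661, -0.0, 0.0]
ft_force: [0.3, 0.5, -1.1]
grip_width: 0.623
grasp_force: 42.4
```

Request:
{"op": "arm_command", "data": {"plan": [{"dp": [0,0,20],"spin": 0},{"dp": [0,0,30],"spin": 0},{"dp": [0,0,22],"spin": 0},{"dp": [0,0,10],"spin": 0},{"dp": [0,0,4],"spin": 0}]}}

```text
clock: 14.35
position: [0.4973, -0.3537, 0.182]
ee_rot: [0.751, 0.66, -0.0, -0.001]
ft_force: [0.8, 0.5, 1.9]
grip_width: 0.623
grasp_force: 42.7
```

Request:
{"op": "arm_command", "data": {"plan": [{"dp": [0,0,0],"spin": 0},{"dp": [0,0,0],"spin": 0}]}}

```text
clock: 14.55
position: [0.498, -0.3542, 0.1839]
ee_rot: [0.751, 0.66, 0.0, 0.001]
ft_force: [-0.8, 0.3, -0.8]
grip_width: 0.623
grasp_force: 42.4
```

Request:
{"op": "arm_command", "data": {"plan": [{"dp": [0,0,1.5],"spin": 0},{"dp": [0,0,0],"spin": 0},{"dp": [0,0,0],"spin": 0},{"dp": [0,0,0],"spin": 0},{"dp": [0,0,0],"spin": 0}], "grip": -0.8}}

```text
clock: 15.05
position: [0.4975, -0.354, 0.1813]
ee_rot: [0.752, 0.66, -0.0, 0.0]
ft_force: [-0.2, -0.2, -1.0]
grip_width: 0.902
grasp_force: 0.0
```

Request:
{"op": "arm_command", "data": {"plan": [{"dp": [0,0,-20],"spin": 0},{"dp": [0,0,-40],"spin": 0},{"dp": [0,0,-40],"spin": 0},{"dp": [44,-10,0],"spin": 0},{"dp": [44,-10,0],"spin": 0}]}}

```text
clock: 15.55
position: [0.4891, -0.2639, 0.2825]
ee_rot: [0.752, 0.659, 0.0, 0.001]
ft_force: [1.0, 1.1, -1.4]
grip_width: 0.9
grasp_force: 0.0
```

Request:
{"op": "arm_command", "data": {"plan": [{"dp": [44,-10,0],"spin": 0},{"dp": [44,-10,0],"spin": 0},{"dp": [44,-10,0],"spin": 0},{"dp": [44,-10,0],"spin": 0},{"dp": [44,-10,0],"spin": 0}]}}

```text
clock: 16.05
position: [0.4675, -0.0377, 0.2814]
ee_rot: [0.752, 0.66, -0.0, 0.0]
ft_force: [0.9, 0.4, -0.2]
grip_width: 0.9
grasp_force: 0.0
```

Request:
{"op": "arm_command", "data": {"plan": [{"dp": [44,-10,0],"spin": 0},{"dp": [44,-10,0],"spin": 0},{"dp": [44,-10,0],"spin": 0},{"dp": [44,-10,0],"spin": 0},{"dp": [44,-10,0],"spin": 0}]}}

```text
clock: 16.55
position: [0.4465, 0.1868, 0.2815]
ee_rot: [0.752, 0.66, 0.0, 0.001]
ft_force: [1.1, -0.1, 1.3]
grip_width: 0.899
grasp_force: 0.0
```

Request:
{"op": "arm_command", "data": {"plan": [{"dp": [44,-10,0],"spin": 0},{"dp": [42,-9,0],"spin": 0},{"dp": [0,0,0],"spin": -0.15},{"dp": [0,0,0],"spin": -0.15},{"dp": [0,0,0],"spin": 0}]}}

```text
clock: 17.05
position: [0.4391, 0.2732, 0.2811]
ee_rot: [0.643, 0.766, -0.0, -0.0]
ft_force: [-0.2, -0.1, -0.8]
grip_width: 0.9
grasp_force: 0.0
```

Request:
{"op": "arm_command", "data": {"plan": [{"dp": [0,0,0],"spin": 0}]}}

```text
clock: 17.15
position: [0.4394, 0.2726, 0.2812]
ee_rot: [0.646, 0.763, -0.0, 0.0]
ft_force: [0.4, 0.3, -0.1]
grip_width: 0.901
grasp_force: 0.0
```

```bash
python3 m.py oblong w6 oblong_mid .441 .271
```

```text
clk 17.15 pos [0.4394 0.2726 0.2812] finder [array([0.4395, 0.2769, 0.0537])]
yaw 1.7358564746114373 tilt [-0. -0. -1.]
px 322 217 meas [0.4393 0.2723] [34. 61.] yaw 0.18992074 [290 165  59  98]
meas dp tool mm [-0.4 -0.1  0. ]
finder dp tool mm [ 4.2  0.8 -0. ]
```

View pics/w6.png

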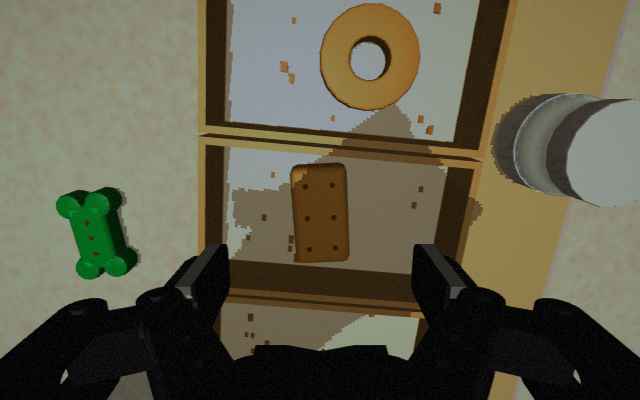

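The oblong is centred at (320,213) between the fingers, and the jar is well to the right at (600,150). I descend with the fingers narrowed.

Request:
{"op": "arm_command", "data": {"plan": [{"dp": [0.5,0,20],"spin": -0.025},{"dp": [0,0,20],"spin": 0},{"dp": [0,0,20],"spin": 0},{"dp": [0,0,12],"spin": 0},{"dp": [0,0,0],"spin": 0}], "grip": -0.5}}

```text
clock: 17.75
position: [0.4388, 0.2729, 0.208]
ee_rot: [0.635, 0.772, -0.001, -0.0]
ft_force: [0.1, 0.5, 0.0]
grip_width: 0.752
grasp_force: 0.0
```

Request:
{"op": "arm_command", "data": {"plan": [{"dp": [0,0,0],"spin": 0},{"dp": [0,0,0],"spin": 0},{"dp": [0,0,0],"spin": 0},{"dp": [0,0,0],"spin": 0},{"dp": [0,0,0],"spin": 0}], "grip": 1}}

```text
clock: 18.25
position: [0.4396, 0.2738, 0.2104]
ee_rot: [0.635, 0.772, 0.001, 0.001]
ft_force: [-0.9, -0.5, 7.3]
grip_width: 0.391
grasp_force: 40.4
```

Request:
{"op": "arm_command", "data": {"plan": [{"dp": [0,0,-10],"spin": 0},{"dp": [0,0,-20],"spin": 0},{"dp": [0,0,0],"spin": 0}]}}

```text
clock: 18.55
position: [0.4398, 0.2741, 0.2419]
ee_rot: [0.635, 0.773, 0.002, 0.001]
ft_force: [-0.2, 0.8, 0.1]
grip_width: 0.384
grasp_force: 39.8
```

Request:
{"op": "arm_command", "data": {"plan": [{"dp": [0,0,-30],"spin": 0},{"dp": [-45,0,0],"spin": 0},{"dp": [-45,0,0],"spin": 0},{"dp": [-45,-1,0],"spin": 0},{"dp": [-46,-1,0],"spin": 0}]}}

```text
clock: 19.05
position: [0.4722, 0.0936, 0.2693]
ee_rot: [0.635, 0.773, 0.0, 0.0]
ft_force: [0.5, 0.9, 0.2]
grip_width: 0.385
grasp_force: 39.9
```

Request:
{"op": "arm_command", "data": {"plan": [{"dp": [-46,-1,0],"spin": 0},{"dp": [-46,-1,0],"spin": 0},{"dp": [-46,-1,0],"spin": 0},{"dp": [-46,-1,0],"spin": 0},{"dp": [-46,0,0],"spin": 0}]}}

```text
clock: 19.55
position: [0.5127, -0.1331, 0.2693]
ee_rot: [0.635, 0.772, -0.0, 0.0]
ft_force: [1.3, -0.2, 0.1]
grip_width: 0.387
grasp_force: 39.9
```

Request:
{"op": "arm_command", "data": {"plan": [{"dp": [-45,0,0],"spin": 0},{"dp": [0,0,0],"spin": 0.14},{"dp": [0,0,0],"spin": 0.14},{"dp": [0,0,0],"spin": 0.05},{"dp": [0,0,0],"spin": 0}]}}

```text
clock: 20.05
position: [0.5215, -0.1751, 0.2692]
ee_rot: [0.753, 0.658, -0.0, 0.0]
ft_force: [0.3, -0.6, -0.4]
grip_width: 0.389
grasp_force: 40.0
```

Request:
{"op": "arm_command", "data": {"plan": [{"dp": [0,0,20],"spin": 0},{"dp": [0,0,30],"spin": 0},{"dp": [0,0,22],"spin": 0},{"dp": [0,0,10],"spin": 0},{"dp": [0,0,4],"spin": 0}]}}

```text
clock: 20.55
position: [0.5214, -0.175, 0.1825]
ee_rot: [0.753, 0.658, -0.0, -0.001]
ft_force: [1.2, 0.1, 0.6]
grip_width: 0.385
grasp_force: 40.0
```

Request:
{"op": "arm_command", "data": {"plan": [{"dp": [0,0,0],"spin": 0},{"dp": [0,0,1.5],"spin": 0},{"dp": [0,0,0],"spin": 0}]}}

```text
clock: 20.85
position: [0.5219, -0.1753, 0.1825]
ee_rot: [0.753, 0.658, 0.0, 0.001]
ft_force: [-0.4, -0.1, -0.3]
grip_width: 0.389
grasp_force: 39.9
```

Request:
{"op": "arm_command", "data": {"plan": [{"dp": [0,0,0],"spin": 0},{"dp": [0,0,0],"spin": 0},{"dp": [0,0,0],"spin": 0},{"dp": [0,0,0],"spin": 0}], "grip": -0.8}}

```text
clock: 21.25
position: [0.5217, -0.1752, 0.1818]
ee_rot: [0.753, 0.658, 0.0, 0.0]
ft_force: [-0.1, -0.6, 0.5]
grip_width: 0.901
grasp_force: 0.0
```

Request:
{"op": "arm_command", "data": {"plan": [{"dp": [0,0,-20],"spin": 0},{"dp": [0,0,-40],"spin": 0},{"dp": [0,0,-40],"spin": 0},{"dp": [44,-12,0],"spin": 0},{"dp": [44,-12,0],"spin": 0}]}}

```text
clock: 21.75
position: [0.5098, -0.0846, 0.283]
ee_rot: [0.754, 0.657, 0.001, 0.001]
ft_force: [0.7, 1.1, 0.2]
grip_width: 0.903
grasp_force: 0.0
```

Request:
{"op": "arm_command", "data": {"plan": [{"dp": [44,-12,0],"spin": 0},{"dp": [44,-12,0],"spin": 0},{"dp": [44,-12,0],"spin": 0},{"dp": [44,-12,0],"spin": 0},{"dp": [44,-12,0],"spin": 0}]}}

```text
clock: 22.25
position: [0.4793, 0.143, 0.2819]
ee_rot: [0.753, 0.658, 0.0, 0.0]
ft_force: [0.6, 0.0, -0.2]
grip_width: 0.9
grasp_force: 0.0
```

Request:
{"op": "arm_command", "data": {"plan": [{"dp": [44,-12,0],"spin": 0},{"dp": [44,-12,0],"spin": 0},{"dp": [44,-12,0],"spin": 0},{"dp": [44,-11,0],"spin": 0},{"dp": [43,-10,0],"spin": 0}]}}

```text
clock: 22.75
position: [0.4524, 0.3679, 0.2817]
ee_rot: [0.753, 0.658, 0.0, 0.0]
ft_force: [0.9, -0.6, 0.7]
grip_width: 0.901
grasp_force: 0.0
```

Request:
{"op": "arm_command", "data": {"plan": [{"dp": [0,0,0],"spin": -0.1},{"dp": [0,0,0],"spin": -0.1},{"dp": [0,0,0],"spin": 0},{"dp": [0,0,0],"spin": 0}]}}

```text
clock: 23.15
position: [0.453, 0.3658, 0.2816]
ee_rot: [0.685, 0.729, -0.0, -0.0]
ft_force: [-0.7, -0.0, -1.2]
grip_width: 0.901
grasp_force: 0.0
```

```bash
python3 m.py ring w7 ring_mid .453 .366
```

```text
clk 23.15 pos [0.453  0.3658 0.2816] finder [array([0.4496, 0.3676, 0.0516])]
yaw 1.6324707004099197 tilt [-0.0002 -0.0001 -1.    ]
px 320 214 meas [0.4512 0.3649] [54. 53.] yaw -1.5090865 [273 173  89  84]
meas dp tool mm [-0.8 -1.9  0. ]
finder dp tool mm [ 2.  -3.3  0. ]
```

View pics/w7.png

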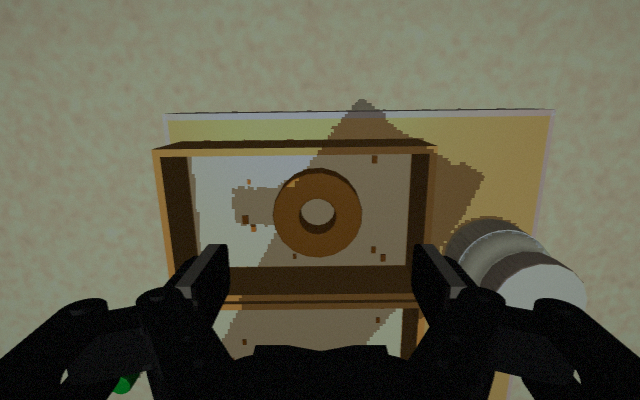

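The ring is at (318,213), and the jar at (535,290) stays about 30 mm clear of the fingers. I descend.

Request:
{"op": "arm_command", "data": {"plan": [{"dp": [0,-2.5,20],"spin": 0},{"dp": [0,0,20],"spin": 0},{"dp": [0,0,20],"spin": 0},{"dp": [0,0,12],"spin": 0},{"dp": [0,0,0],"spin": 0}], "grip": -0.7}}

```text
clock: 23.75
position: [0.4501, 0.3652, 0.2084]
ee_rot: [0.684, 0.729, -0.001, -0.0]
ft_force: [-0.9, -0.3, 0.2]
grip_width: 0.845
grasp_force: 0.0
```

Request:
{"op": "arm_command", "data": {"plan": [{"dp": [0,0,0],"spin": 0},{"dp": [0,0,0],"spin": 0},{"dp": [0,0,0],"spin": 0},{"dp": [0,0,0],"spin": 0},{"dp": [0,0,0],"spin": 0}], "grip": 1}}

```text
clock: 24.25
position: [0.4506, 0.3663, 0.2111]
ee_rot: [0.684, 0.73, 0.001, 0.0]
ft_force: [-1.7, -1.1, 7.1]
grip_width: 0.621
grasp_force: 42.3
```

Request:
{"op": "arm_command", "data": {"plan": [{"dp": [0,0,-10],"spin": 0},{"dp": [0,0,-20],"spin": 0},{"dp": [0,0,0],"spin": 0}]}}

```text
clock: 24.55
position: [0.4509, 0.3667, 0.2427]
ee_rot: [0.684, 0.73, 0.002, 0.0]
ft_force: [0.2, -0.0, 0.0]
grip_width: 0.623
grasp_force: 42.1
```

Request:
{"op": "arm_command", "data": {"plan": [{"dp": [0,0,-30],"spin": 0},{"dp": [-45,5,0],"spin": 0},{"dp": [-45,5,0],"spin": 0},{"dp": [-46,5,0],"spin": 0},{"dp": [-46,5,0],"spin": 0}]}}

```text
clock: 25.05
position: [0.4821, 0.1838, 0.2697]
ee_rot: [0.684, 0.73, 0.0, 0.0]
ft_force: [1.0, -0.2, -0.1]
grip_width: 0.62
grasp_force: 42.3
```

Request:
{"op": "arm_command", "data": {"plan": [{"dp": [-46,5,0],"spin": 0},{"dp": [-46,5,0],"spin": 0},{"dp": [-46,6,0],"spin": 0},{"dp": [-46,6,0],"spin": 0},{"dp": [-46,6,0],"spin": 0}]}}

```text
clock: 25.55
position: [0.525, -0.0442, 0.2699]
ee_rot: [0.684, 0.73, -0.0, 0.0]
ft_force: [0.6, 0.1, -0.0]
grip_width: 0.623
grasp_force: 42.3
```

Request:
{"op": "arm_command", "data": {"plan": [{"dp": [-45,6,0],"spin": 0},{"dp": [0,0,0],"spin": 0.1},{"dp": [0,0,0],"spin": 0.1},{"dp": [0,0,0],"spin": 0},{"dp": [0,0,0],"spin": 0}]}}

```text
clock: 26.05
position: [0.5339, -0.0864, 0.2698]
ee_rot: [0.752, 0.659, -0.0, 0.0]
ft_force: [-0.0, 0.3, 0.4]
grip_width: 0.625
grasp_force: 42.3
```

Request:
{"op": "arm_command", "data": {"plan": [{"dp": [0,0,20],"spin": 0},{"dp": [0,0,25],"spin": 0},{"dp": [0,0,0],"spin": 0},{"dp": [0,0,0],"spin": 0}]}}

```text
clock: 26.45
position: [0.534, -0.0863, 0.2251]
ee_rot: [0.752, 0.659, -0.0, -0.0]
ft_force: [0.1, -0.6, -0.1]
grip_width: 0.62
grasp_force: 42.3
```

Now I lower to 0.1825, release, retreat up and toward the left, and look.

Request:
{"op": "arm_command", "data": {"plan": [{"dp": [0,0,20],"spin": 0},{"dp": [0,0,15],"spin": 0},{"dp": [0,0,7.5],"spin": 0},{"dp": [0,0,0],"spin": 0},{"dp": [0,0,0],"spin": 0}]}}

```text
clock: 26.95
position: [0.5341, -0.0866, 0.1826]
ee_rot: [0.753, 0.658, 0.0, 0.0]
ft_force: [0.3, -0.4, 0.0]
grip_width: 0.626
grasp_force: 43.5
```

Request:
{"op": "arm_command", "data": {"plan": [{"dp": [0,0,0],"spin": 0},{"dp": [0,0,0],"spin": 0},{"dp": [0,0,0],"spin": 0},{"dp": [0,0,0],"spin": 0}], "grip": -0.8}}

```text
clock: 27.35
position: [0.534, -0.0867, 0.1823]
ee_rot: [0.753, 0.658, 0.0, 0.0]
ft_force: [1.1, -0.4, -0.1]
grip_width: 0.895
grasp_force: 0.0
```

Request:
{"op": "arm_command", "data": {"plan": [{"dp": [0,0,-20],"spin": 0},{"dp": [0,0,-40],"spin": 0},{"dp": [0,0,-50],"spin": 0},{"dp": [0,-40,-50],"spin": 0},{"dp": [0,-40,-40],"spin": 0}]}}

```text
clock: 27.85
position: [0.4678, -0.0772, 0.3682]
ee_rot: [0.753, 0.658, 0.001, -0.0]
ft_force: [-1.6, -1.1, 2.2]
grip_width: 0.9
grasp_force: 0.0
```

Request:
{"op": "arm_command", "data": {"plan": [{"dp": [45,0,0],"spin": 0},{"dp": [45,0,0],"spin": 0},{"dp": [45,0,0],"spin": 0},{"dp": [45,0,0],"spin": 0},{"dp": [0,0,0],"spin": 0}]}}

```text
clock: 28.35
position: [0.4913, 0.1073, 0.3672]
ee_rot: [0.75, 0.661, 0.001, -0.001]
ft_force: [-0.6, -0.0, 0.8]
grip_width: 0.901
grasp_force: 0.0
```

```bash
python3 - <<'E'
from h import *
np.set_printoptions(precision=4,suppress=True)
o=manip.get_obs();a=viewer.camera('top');cv2.imwrite('pics/top2.png',cv2.resize(a[130:310,140:500],None,fx=2.2,fy=2.2,interpolation=2))
T=np.array([.515,-.220]);y=np.array([.134,.991]);x=np.array([.991,-.134]);print(o['clock'],o['position'])
for n in ['ring_mid','oblong_mid','bone_mid','round_mid','jar']:
  for d in finder.find_in('top',n)[:2]:
    p=np.array(d['position']);print(n,round(d['score'],2),p,'tray',(p[:2]-T)@x,(p[:2]-T)@y)
E
```

```text
28.35 [0.4913 0.1073 0.3672]
ring_mid 0.78 [ 0.5321 -0.0879  0.0241] tray -0.0007552999999999948 0.1332025
oblong_mid 0.68 [ 0.5265 -0.1765  0.0249] tray 0.0055674999999999536 0.0446495
oblong_mid 0.6 [0.4433 0.374  0.0341] tray -0.1506507 0.5790462
bone_mid 0.84 [ 0.5082 -0.2659  0.0255] tray -0.0005882000000000247 -0.046398100000000025
bone_mid 0.68 [0.2766 0.2156 0.0186] tray -0.2946248 0.399734
round_mid 0.87 [ 0.4956 -0.352   0.0226] tray -0.0015374000000000297 -0.1334116
round_mid 0.73 [ 0.3437 -0.0703  0.0179] tray -0.1898181 0.1253985
jar 0.81 [0.5604 0.3293 0.0974] tray -0.028614800000000013 0.5504399
```

View pics/top2.png

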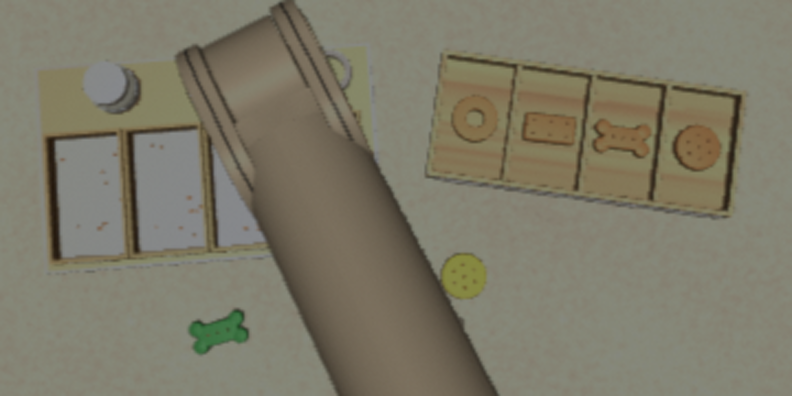

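The picture shows ring (475,118), oblong (550,128), bone (622,137) and round (697,147) each centred in its own compartment. The jar has not moved, and the arm is clear of everything.

```bash
python3 -c "
from workcell import manip
print(manip.hand_in())"
```

```text
the job is handed in; nothing more can be done
None
```

I handed the job in at about 29 s: the ring, oblong, bone and round biscuits lie in the tray from left to right, one to a compartment, and the jar stands where it was; the hand-in returned no verdict.

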